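Make up the oil-immersion kit and the staining kit

TASK

Make up two kits from the stock standing on the bench behind the two grey trays. The oil-immersion kit goes in the three-pocket tray: the objective can in the middle pocket, the oil bottle in one end pocket and one sample vial in the other; the staining kit goes in the two-pocket tray: the dropper bottle in one pocket and the other sample vial in the other. Each thing must stand upright on the floor of its own pocket; knock nothing over on the way, and leave the tally counter and the box of cover slips where they are.

Things in the scene. Friction and masses are not known exactly. Their poses are not given: they have to be found in the camera images.
- long_tray: Grey open kit tray, 64 x 174 mm, with three pockets. Floor 3 mm thick, walls and dividers 4 mm thick, their top 12 mm above the bench; a flat lug at each end. Does not slide. Origin: centre of the underside; pockets in a row along its y axis; z up. Middle pocket: centre at y = 0, 56 mm (x) by 58 mm (y) inside. End pockets: centres at y = -58 and +58 mm, x = 0, 56 mm (x) by 50 mm (y) inside.
- short_tray: Grey open kit tray, 64 x 116 mm, with two pockets. Floor 3 mm thick, walls and dividers 4 mm thick, their top 12 mm above the bench; a flat lug at each end. Does not slide. Origin: centre of the underside; pockets in a row along its y axis; z up. Pockets: centres at y = -28 and +28 mm, x = 0, each 56 mm (x) by 52 mm (y) inside.
- objective_can: Objective can: stout dark screw can with a wide ribbed grey lid, 52 mm tall; body 35 mm wide up to 30 mm, lid 38 mm wide above it. Origin: centre of the underside; z up along its axis; round, so yaw is free. Starts upright on the bench.
- oil_bottle: Oil bottle: small opaque white bottle, 50 mm tall, 26 mm wide up to 36 mm, then a clearly narrower screw cap 16 mm wide. Origin: centre of the underside; z up along its axis; round, so yaw is free. Starts upright on the bench.
- vial_0: Sample vial, a 24 mm wide, 50 mm tall clear cylinder with some solid sample in it and a ribbed screw cap as wide as the body (cap from 39 mm up). The two vials differ only in their cap and filling and are interchangeable. Origin: centre of the underside; z up along its axis; round, so yaw is free. Starts upright on the bench.
- vial_1: Sample vial, a 24 mm wide, 50 mm tall clear cylinder with some solid sample in it and a ribbed screw cap as wide as the body (cap from 39 mm up). The two vials differ only in their cap and filling and are interchangeable. Origin: centre of the underside; z up along its axis; round, so yaw is free. Starts upright on the bench.
- dropper_0: Dropper bottle: the tallest thing in the stock, 106 mm; glass body 33 mm wide up to 62 mm, then a collar 22 mm wide up to 76 mm and a slim rubber bulb 14 mm wide. Grip the glass body. Origin: centre of the underside; z up along its axis; round, so yaw is free. Starts upright on the bench.
- tally_counter: Hand tally counter: white rounded box 29 (x) x 42 (y) x 37 mm with a push button on top (45 mm in all). Not part of any kit. Origin: centre of the underside.
- cover_slips: Closed box of cover slips, 31 x 31 x 14 mm, at the back of the stock. Not part of any kit. Origin: centre of the underside.
Not all that is in view belongs to the job. Leave any blue or purple look-alike of the objective_can alone.

How it is judged:
By the outcome, as a careful person would: the job done as asked, in the order asked, and still so for the second after the job is handed in, with the robot touching nothing.
It also fails if it takes over 122 s, if anything falls off the work surface, if the arm or the gripper's body presses on something with over 40 N, if the wrist force passes 120 N, or if a joint passes its speed limit or range.

ROBOT

A 7-joint arm with a two-finger parallel gripper is mounted at the origin on a cart in front of the work surface, level with it; the furniture and walls round the work are solid. World frame = base frame: x ahead of the robot, y to its left, z up, the work surface at z = 0. Lengths are in m, angles in degrees, forces in N, time in s.
With the tool pointing down it reaches from about 0.35 to 0.775 m from the base axis. Payload 3.1 kg.
Tool frame: the origin (TCP) lies on the centre line of the jaws, within the pads' length; the fingertips stand 17 mm ahead of it and the grasp point (between the pads) lies 2 mm behind it (robot.tip_reach is the distance from the TCP to the fingertips, in m); z points along the fingers, y is the direction in which the jaws open and shut (so a half turn about z gives the same grasp; the last joint's range is limited). The gripper opens to 85 mm and grips with 20 to 120 N. Pads are 22 mm wide; open, the fingers measure 114 mm over their backs; the gripper's body (76 mm by 85 mm) begins 54 mm behind the grasp point. The pads swing forward as they close: fully open they stand 13 mm farther back than shut.
Start: joints at [71.064, 17.813, 0.802, 86.603, -0.252, 75.585, -1.558], TCP at [0.157, -0.527, 0.248] pointing down, gripper open.
Joint ranges: [-154.91, 154.91], [-16.99, 109.72], [-72.82, 74.43], [7.12, 147.25], [-82.49, 262.49], [11.32, 116.49], [-174.64, 174.64]. Speed limits (degrees/s): [159.86, 159.86, 180, 180, 180, 180, 180].

INTERFACE

Orientations are given as [roll, pitch, yaw] about the fixed x, y, z axes, in that order (R = Rz(yaw) Ry(pitch) Rx(roll)).
In Python, from station import robot, fingers, vision, workorder, recognise gives the robot as it stands. Calls block until the motion is done:
- robot.move_to(position, orientation): joint-space move of the TCP to a pose.
- robot.line_to(position, orientation=None, velocity=0.15, f_stop=None): straight line of the TCP; orientation=None keeps the orientation; velocity is the mean speed in m/s. With f_stop (N) it stops when the force on the tool has changed by that much, and returns True; else False.
- robot.move_j(angles): joint-space move.
- fingers.gripper_to(opening, force=None): opening from 0.0 (shut) to 1.0 (fully open); force is the grip in N (None keeps the last); returns when the fingers have stopped.
- robot.pause(seconds).
- robot.inverse_kinematics(position, orientation): joint angles nearest the present ones, or None.
- vision.grab_frame(name): name is "scene" or "top"; returns the picture (420x560x3 uint8, red, green, blue); there is no depth.
- vision.calibration(name): a dict with "mtx" (3x3 intrinsics, pixels), "extrinsics" (4x4, takes a point from world to camera coordinates). Camera axes: x right, y up, looking along -z (the intrinsics and any distortion apply to the point x, -y, -z); pixel columns grow to the right and rows downward; lengths in m; the calibration is good to about 2 mm. A picture is of the moment at which its call begins. calibration takes no time and is no camera call.
A pose or a line that the arm cannot do raises robot.PlanningError and nothing moves.
- workorder.close_job(): hands the job in, once; it reports no verdict.
Trained networks look in the newest picture that a camera, given by its name, has taken for a name from the list of things; names that differ only in an ending like _2 or _b are one class to them, and where a whole thing is asked for, a point or a joint stands for the part that bears it (a point fixed in the world has none). Each returns a list of dicts, best first, with "p" (0 to 1); they miss things now and then, are a little off and sometimes report something else, mostly with a low value. They report only what shows in the picture. A call takes as long as a camera call. They do not tell look-alikes from the thing itself.
- recognise(label, camera): "rect" ([centre column, centre row, width, height] in pixels, round what is visible of it).
Readings, each from a call of its own:
- robot.current_time_s(): time.
- robot.current_joint_positions(): joint angles.
- robot.current_dq(): joint speeds.
- robot.current_joint_torque(): joint torques, N m.
- robot.current_tool_pos(): TCP position.
- robot.current_eef_rot(): TCP orientation.
- robot.current_contact_force(): force on the tool from outside, world axes, zero at the start.
- robot.current_torque(): the same for the moment, N m.
- robot.current_finger_gap(): opening from 0.0 (shut) to 1.0 (fully open).
Only numpy, scipy, OpenCV 4.12 (cv2) and the standard library are available. Lean on these libraries where they do the work, as an engineer would, in place of code of your own. Each camera call takes 0.05 s, during which the arm holds its last target. There are 200 camera calls.

## Working session

There is one attempt and no reset: what is moved stays moved. The work goes in short steps, each a Python script; the robot and the scene stay as the last script left them, time stands still between calls to the robot, and variables do not carry over. Pictures are saved under pics/ and viewed, about 12 in all and at most 16, crops included, and the job is handed in when it is done.

```bash
mkdir -p pics; ls
python3 - <<'E'
from station import robot, fingers, vision, workorder, recognise
import cv2, numpy as np
for n in("scene","top"):
    im=vision.grab_frame(n); cv2.imwrite(f"pics/{n}0.png",im[:,:,::-1])
    c=vision.calibration(n); print(n,{k:(np.round(v,4).tolist() if hasattr(v,'tolist') else v) for k,v in c.items()})
    for l in["long_tray","short_tray","objective_can","oil_bottle","vial_0","dropper_0","tally_counter","cover_slips"]:
        print(l,[(round(d["p"],2),np.round(d["rect"]).astype(int).tolist()) for d in recognise(l,n)])
print(robot.current_time_s())
E
```

```text
pics
scene {'mtx': [[381.2604, 0.0, 277.2839], [0.0, 381.2604, 205.6658], [0.0, 0.0, 1.0]], 'extrinsics': [[0.492, -0.8706, 0.0016, -0.3091], [0.6766, 0.3835, 0.6285, -0.432], [-0.5478, -0.3081, 0.7778, -0.547], [0.0, 0.0, 0.0, 1.0]]}
long_tray [(0.6, [235, 269, 91, 58]), (0.42, [361, 211, 20, 38])]
short_tray [(0.96, [354, 334, 74, 58])]
objective_can [(0.87, [375, 174, 20, 18]), (0.84, [322, 204, 17, 23]), (0.74, [330, 177, 21, 25]), (0.56, [355, 188, 21, 25])]
oil_bottle [(0.72, [363, 256, 16, 17])]
vial_0 [(0.67, [285, 219, 11, 18])]
dropper_0 [(0.65, [361, 211, 16, 35]), (0.56, [234, 269, 92, 61]), (0.52, [325, 237, 16, 20])]
tally_counter [(0.83, [157, 216, 22, 21])]
cover_slips []
top {'mtx': [[397.5114, 0.0, 285.2306], [0.0, 397.5114, 209.2279], [0.0, 0.0, 1.0]], 'extrinsics': [[0.0038, -0.9998, 0.0213, -0.0295], [0.9977, 0.0052, 0.0676, -0.6175], [-0.0677, 0.021, 0.9975, -1.0609], [0.0, 0.0, 0.0, 1.0]]}
long_tray [(0.55, [276, 274, 67, 25])]
short_tray [(0.91, [371, 276, 47, 24])]
objective_can [(0.76, [334, 136, 14, 16]), (0.74, [310, 187, 14, 11]), (0.56, [344, 187, 12, 13]), (0.51, [304, 156, 11, 11]), (0.46, [328, 160, 12, 18])]
oil_bottle [(0.41, [358, 220, 11, 10])]
vial_0 [(0.52, [292, 221, 7, 4])]
dropper_0 [(0.64, [342, 186, 10, 11])]
tally_counter [(0.47, [197, 267, 19, 15])]
cover_slips [(0.53, [377, 199, 11, 12])]
0.9
```

Run:
```python
import cv2
a=cv2.imread("pics/scene0.png"); cv2.imwrite("pics/s1.png",cv2.resize(a[140:390,130:430],None,fx=2.6,fy=2.6,interpolation=cv2.INTER_CUBIC)[:600])
a=cv2.imread("pics/top0.png"); cv2.imwrite("pics/t1.png",cv2.resize(a[120:310,170:420],None,fx=3.1,fy=3.1,interpolation=cv2.INTER_CUBIC))
```

```text
(no output)
```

View pics/s1.png

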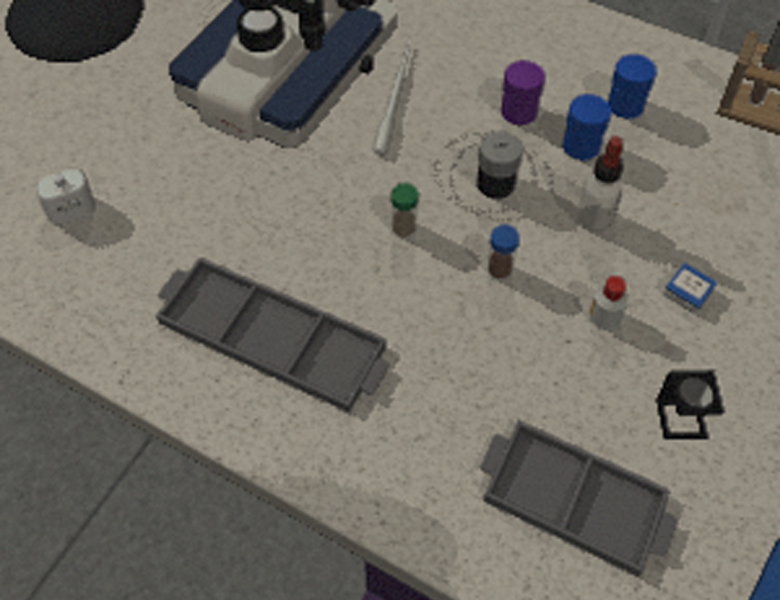

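View pics/t1.png

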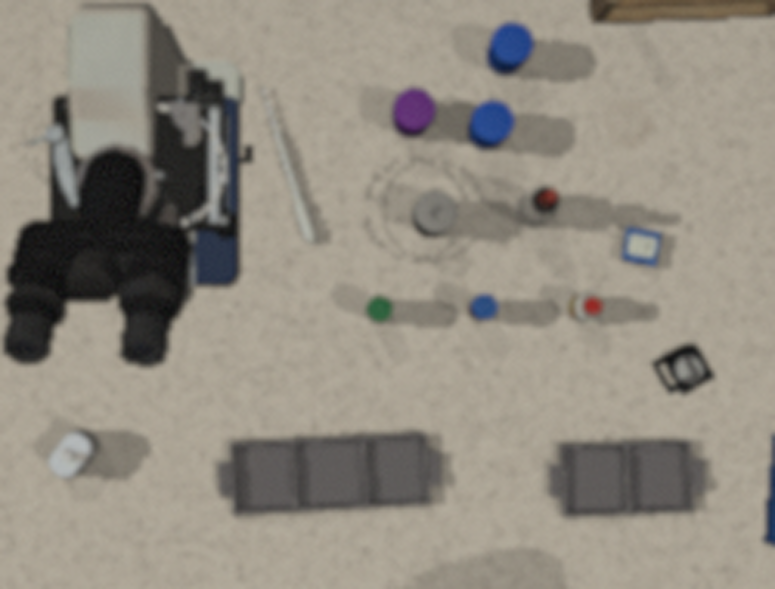

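View pics/scene0.png

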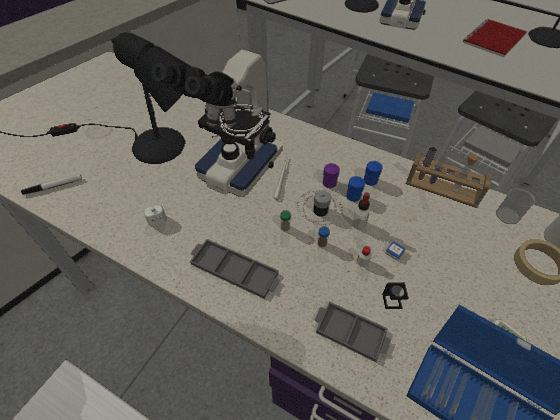

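The stock row (top crop) has a green vial at (380,308), a blue vial at (485,307) and the oil bottle at (590,306). Behind it are the grey-lidded can at (435,213) and the dropper at (540,203).

What could be taken for the can: purple (413,110), blue (491,123) and blue (511,48). All three are look-alikes, so I choose the dark can with the grey lid. Next I measure with both cameras.

```bash
cat > h.py <<'E'
import cv2, numpy as np
from station import robot, fingers, vision, workorder, recognise
def ray(name,px,z):
    c=vision.calibration(name);M=c["mtx"];E=c["extrinsics"];R,t=E[:3,:3],E[:3,3]
    d=np.array([(px[0]-M[0,2])/M[0,0],-(px[1]-M[1,2])/M[1,1],-1.]);d=R.T@d;o=-R.T@t
    return (o+d*(z-o[2])/d[2])[:2]
def proj(name,P):
    c=vision.calibration(name);M=c["mtx"];E=c["extrinsics"];p=E[:3,:3]@np.asarray(P,float)+E[:3,3]
    return np.array([M[0,0]*p[0]/-p[2]+M[0,2],M[1,1]*-p[1]/-p[2]+M[1,2]])
def hsv(name):return cv2.cvtColor(cv2.imread(f"pics/{name}"),cv2.COLOR_BGR2HSV)
def blob(mask,c,r):
    m=np.zeros_like(mask);x,y=map(int,c);m[y-r:y+r+1,x-r:x+r+1]=mask[y-r:y+r+1,x-r:x+r+1]
    ys,xs=np.nonzero(m);return (xs.mean(),ys.mean(),len(xs)) if len(xs) else None
E
python3 - <<'E'
from h import *
H={n:hsv(n+"0.png") for n in("scene","top")}
def col(h,lo,hi,s=90,v=30):
    hh=h[...,0].astype(int);k=(hh>=lo)&(hh<=hi) if lo<=hi else (hh>=lo)|(hh<=hi)
    return (k&(h[...,1]>s)&(h[...,2]>v)).astype(np.uint8)
T=lambda x,y:(170+x/3.1,120+y/3.1); S=lambda x,y:(130+x/2.6,140+y/2.6)
# name: hue range, top px, scene px, z top view, z scene view
for n,lo,hi,t,s,zt,zs in [("green",40,85,T(380,308),S(404,195),.048,.0445),("blue",100,130,T(485,307),S(504,239),.048,.0445),
   ("oil",170,8,T(592,306),S(614,288),.048,.043),("dropper",170,8,T(545,198),S(615,148),.1,.091),
   ]:
    bt=blob(col(H["top"],lo,hi),t,7);bs=blob(col(H["scene"],lo,hi),s,9)
    print(n,bt and np.round(bt,1),bs and np.round(bs,1),bt and ray("top",bt,zt).round(4),bs and ray("scene",bs,zs).round(4))
print("can",ray("top",T(435,213),.052).round(4),ray("scene",S(501,148),.052).round(4))
for n,seeds in(("top",(T(335,475),T(628,478))),("scene",(S(272,335),S(578,497)))):
    h=H[n];m=((h[...,2]<105)).astype(np.uint8)
    for s in seeds:
        mm=cv2.morphologyEx(m,cv2.MORPH_CLOSE,np.ones((3,3)))
        k=cv2.getStructuringElement(cv2.MORPH_RECT,(17,17) if n=="top" else (21,21)); mm=cv2.morphologyEx(mm,cv2.MORPH_OPEN,k)
        l,lab=cv2.connectedComponents(mm);q=lab==lab[int(s[1]),int(s[0])]
        pts=np.argwhere(q)[:,::-1].astype(float)
        w=np.array([ray(n,p,.01) for p in pts],np.float32)*1000
        print("tray",n,lab[int(s[1]),int(s[0])],len(pts),cv2.minAreaRect(w))
# hand-picked tray rim corners
for nm,cs in(("long s",((203,262),(160,318),(348,405),(384,345))),("short s",((519,424),(486,500),(642,570),(667,492)))):
    P=np.array([ray("scene",S(*c),.012) for c in cs]);print(nm,P.round(4).tolist(),P.mean(0).round(4))
for nm,cs in(("long t",((232,444),(234,514),(431,504),(429,435))),("short t",((562,444),(564,515),(692,511),(690,442)))):
    P=np.array([ray("top",T(*c),.012) for c in cs]);print(nm,P.round(4).tolist(),P.mean(0).round(4))
print(robot.current_eef_rot(),robot.current_tool_pos())
a=cv2.imread("pics/scene0.png");cv2.imwrite("pics/c1.png",cv2.resize(a[155:280,270:420],None,fx=5,fy=5,interpolation=cv2.INTER_CUBIC)[:600])
E
```

```text
green [292.  219.3  32. ] [285.1 215.4  78. ] [ 0.5892 -0.0442] [ 0.5893 -0.0413]
blue [325.5 218.7  42. ] [323.5 231.7  91. ] [ 0.5912 -0.1333] [ 0.5914 -0.1316]
oil [360.9 218.3  25. ] [365.9 250.3  67. ] [ 0.5928 -0.2276] [ 0.593  -0.2251]
dropper [346.  183.6  29. ] [365.  198.5  68. ] [ 0.6785 -0.1795] [ 0.6783 -0.181 ]
can [ 0.6706 -0.0925] [ 0.6707 -0.0916]
tray top 4 1436 ((445.8966064453125, -3.912994384765625), (62.005287170410156, 171.5756072998047), 0.14121001958847046)
tray top 5 961 ((442.2964782714844, -264.9234619140625), (59.610862731933594, 115.87847137451172), 0.1351436823606491)Traceback (most recent call last):
  File "<stdin>", line 21, in <module>
  File "h.py", line 4, in ray
    c=vision.calibration(name);M=c["mtx"];E=c["extrinsics"];R,t=E[:3,:3],E[:3,3]
ValueError: time passes only in moves, steps and waits
```

```bash
sed -i 's/^def ray/from functools import lru_cache\n@lru_cache(None)\ndef cal(n): return vision.calibration(n)\ndef ray/; s/c=vision.calibration(name)/c=cal(name)/' h.py
python3 - <<'E'
from h import *
T=lambda x,y:(170+x/3.1,120+y/3.1); S=lambda x,y:(130+x/2.6,140+y/2.6)
for nm,cam,F,cs in(("long s","scene",S,((203,262),(160,318),(348,405),(384,345))),("short s","scene",S,((519,424),(486,500),(642,570),(667,492))),
 ("long t","top",T,((232,444),(234,514),(431,504),(429,435))),("short t","top",T,((562,444),(564,515),(692,511),(690,442)))):
    P=np.array([ray(cam,F(*c),.012) for c in cs]);d=(P[0]+P[1]-P[2]-P[3])/2
    print(nm,P.mean(0).round(4),"len",np.hypot(*d).round(4),"yaw of y axis",np.degrees(np.arctan2(-d[0],d[1])).round(2))
print(robot.current_eef_rot(),robot.current_tool_pos())
print(robot.inverse_kinematics([.67,-.092,.2],[180,0,90]),robot.inverse_kinematics([.67,-.092,.2],[180,0,-90]))
a=cv2.imread("pics/scene0.png");cv2.imwrite("pics/c1.png",cv2.resize(a[155:280,270:420],None,fx=4.5,fy=4.5,interpolation=cv2.INTER_CUBIC))
E
```

```text
long s [ 0.4435 -0.0036] len 0.1683 yaw of y axis 2.7
short s [ 0.4397 -0.2635] len 0.1122 yaw of y axis 3.41
long t [ 0.4448 -0.0052] len 0.1726 yaw of y axis 2.84
short t [ 0.442  -0.2651] len 0.1132 yaw of y axis 1.42
[1.79997820e+02 1.89970352e-03 1.65494403e+01] [ 0.15665353 -0.52722516  0.24831839]
[ 26.05473967  39.01762745 -36.37677052  67.09510371  22.24360133
  80.53055451  -7.57858069] [ -25.26651802   46.97487896   64.29139642   69.75757902  -41.29503822
   86.47620071 -147.3835299 ]
```

View pics/c1.png

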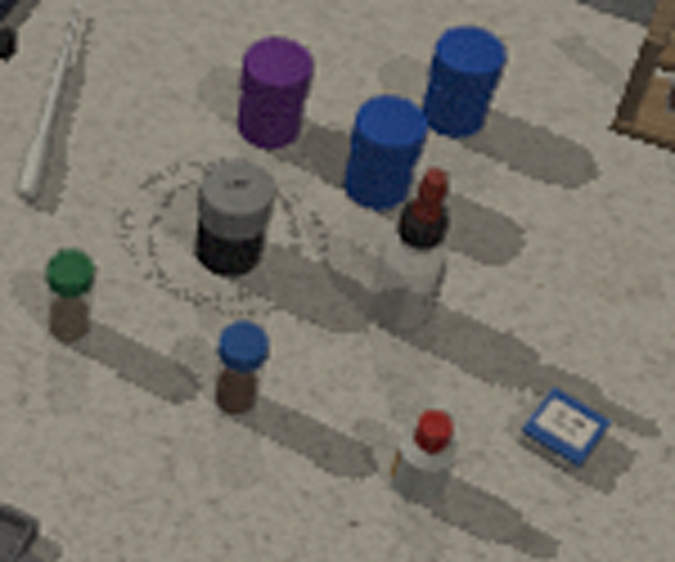

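The crop confirms the can (grey lid, dark body, at (235,215)); the blue and purple ones behind it are decoys. The two cameras agree to 2–3 mm, so I start with the can.

```bash
cat >> h.py <<'E'
TR={"long":(np.array([.4442,-.0045]),2.8),"short":(np.array([.441,-.2645]),2.3)}
OBJ={"can":((.6705,-.092),.037,.8,.0380),"oil":((.593,-.2263),.029,.7,.026),"green":((.5892,-.0427),.034,.7,.024),
     "blue":((.5913,-.1325),.034,.7,.024),"dropper":((.6784,-.180),.054,.66,.033)}
UP=.18
def pick(n,dx=0,dy=0):
    (x,y),h,op,w=OBJ[n];x+=dx;y+=dy;o=[180,0,90]
    fingers.gripper_to(op,30)
    robot.move_to([x,y,UP],o) if robot.current_tool_pos()[1]<-.45 else robot.line_to([x,y,UP],o,.3)
    robot.line_to([x,y,h],velocity=.12)
    fingers.gripper_to(0.,30)
    g=robot.current_finger_gap()*85;robot.line_to([x,y,UP],velocity=.15)
    print(n,"gap mm",round(g,1),"want",w*1000,"after lift",round(robot.current_finger_gap()*85,1),"t",robot.current_time_s())
def place(n,tray,ty):
    h,w=OBJ[n][1],OBJ[n][3];c,a=TR[tray];r=np.radians(a);x,y=c+ty*np.array([-np.sin(r),np.cos(r)]);o=[180,0,90+a]
    robot.line_to([x,y,UP],o,.25);robot.line_to([x,y,h+.015],velocity=.12);robot.pause(.1)
    hit=robot.line_to([x,y,h+.0005],velocity=.03,f_stop=3)
    z=robot.current_tool_pos()[2];fingers.gripper_to((w+.022)/.085);robot.line_to([x,y,UP],velocity=.15)
    print(" placed",hit,"dz",round((z-h)*1000,1),"t",robot.current_time_s())
def shot(tag):
    for k in("scene","top"):cv2.imwrite(f"pics/{k}{tag}.png",vision.grab_frame(k)[:,:,::-1])
def view(tag):
    s=cv2.imread(f"pics/scene{tag}.png")[150:370,180:410];t=cv2.imread(f"pics/top{tag}.png")[170:300,220:410]
    s=cv2.resize(s,None,fx=2.6,fy=2.6,interpolation=cv2.INTER_CUBIC)[:590];cv2.imwrite(f"pics/v{tag}.png",s)
    cv2.imwrite(f"pics/w{tag}.png",cv2.resize(t,None,fx=4,fy=4,interpolation=cv2.INTER_CUBIC))
E
python3 - <<'E'
from h import *
pick("can");shot("A");view("A");print(robot.current_joint_positions().round(0))
E
```

```text
can gap mm 36.8 want 38.0 after lift 36.3 t 6.45
[ 27.  40. -37.  69.  23.  78.  -8.]
```

View pics/vA.png

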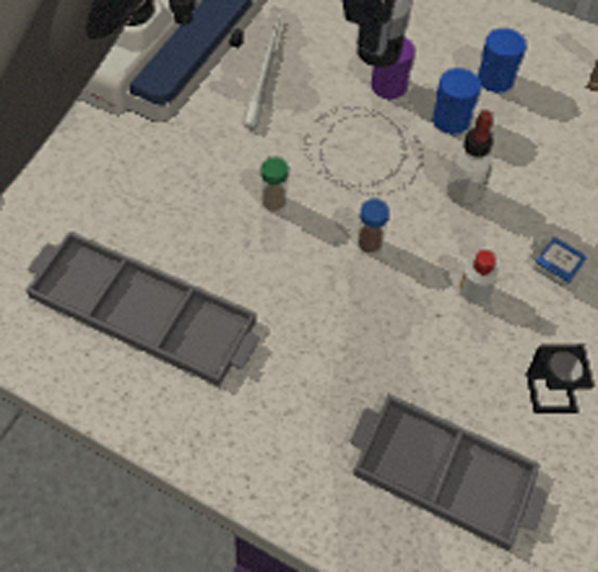

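The can is held upright in the gripper at (380,30), and everything else is undisturbed. Next I place it and fetch the oil bottle.

Run:
```python
from h import *
place("can","long",0)
pick("oil");shot("B");view("B")
```

```text
placed True dz 3.7 t 10.8417
oil gap mm 24.2 want 26.0 after lift 24.2 t 15.0667
```

View pics/vB.png

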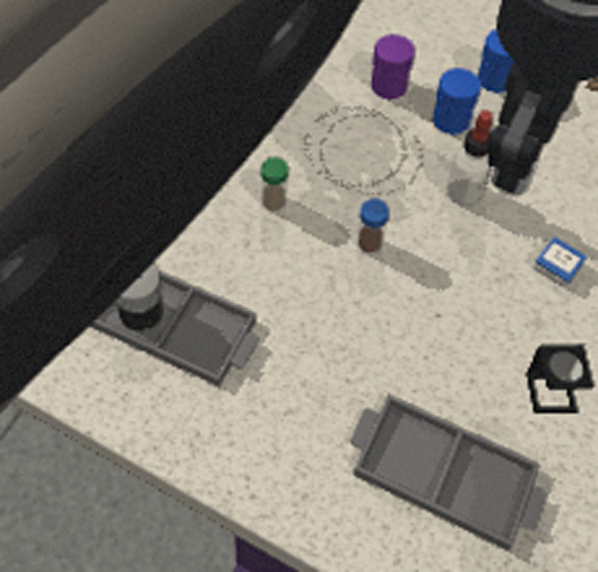

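The can stands in the middle pocket (140,295) and the oil bottle is held. Touchdown was at +3.7 mm, which matches the 3 mm floor. I continue.

Run:
```python
from h import *
place("oil","long",-.058)
pick("green");place("green","long",.058)
pick("dropper");shot("C");view("C")
```

```text
placed True dz 3.6 t 19.4917
green gap mm 22.3 want 24.0 after lift 22.6 t 23.3083
 placed True dz 2.9 t 27.3917
dropper gap mm 32.4 want 33.0 after lift 32.3 t 31.4333
```

View pics/vC.png

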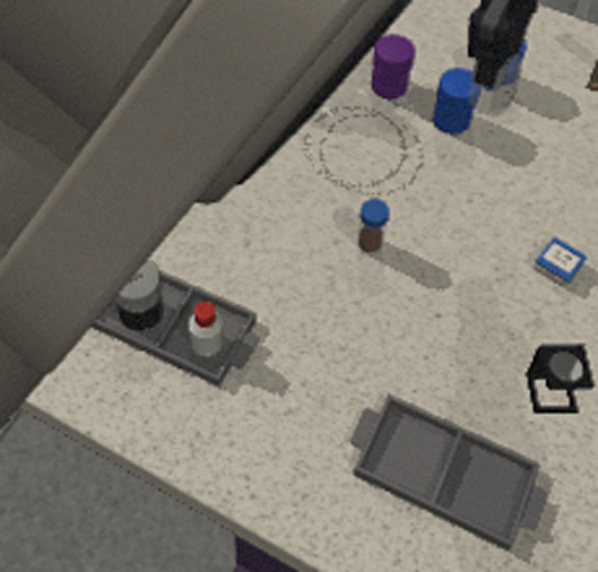

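The oil bottle stands in its end pocket (205,335) and the dropper is held at (500,85). The left end pocket is hidden by the arm. I finish the staining kit, then retreat and look.

Run:
```python
from h import *
place("dropper","short",-.031)
pick("blue");place("blue","short",.031)
p=robot.current_tool_pos();robot.line_to([p[0],p[1],.26],velocity=.2)
robot.move_j([71.064,17.813,.802,86.603,-.252,75.585,-1.558]);shot("D");view("D");print(robot.current_time_s())
```

```text
placed True dz 3.5 t 35.6417
blue gap mm 22.5 want 24.0 after lift 22.2 t 39.6667
 placed True dz 2.8 t 43.7667
45.925
```

View pics/vD.png

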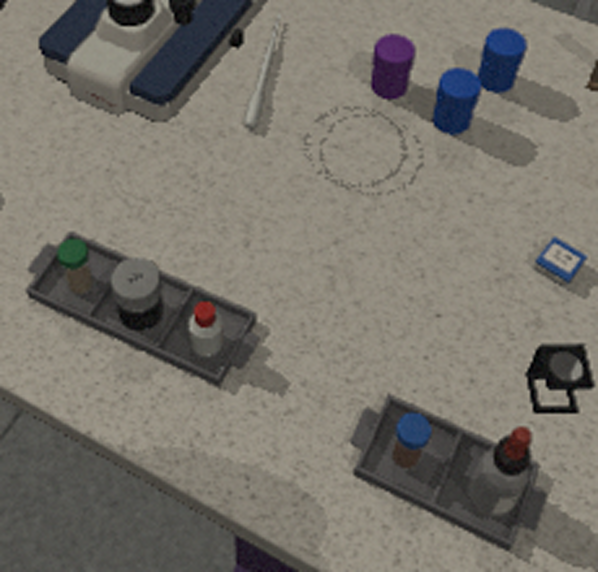

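View pics/wD.png

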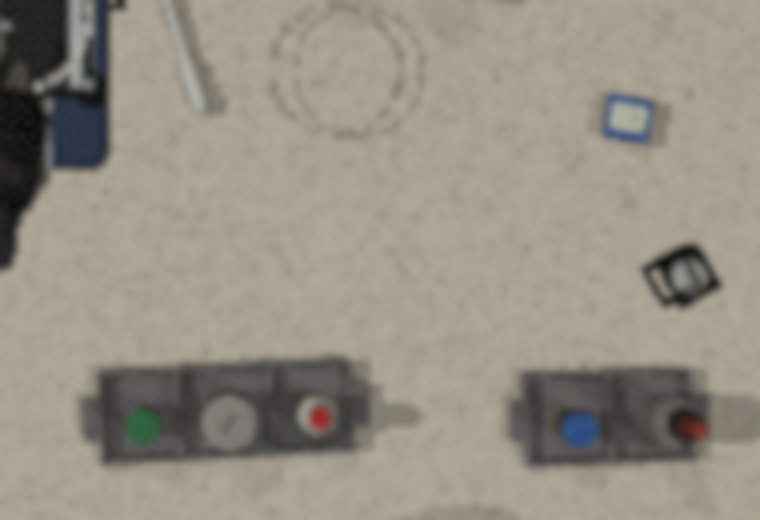

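All five items stand in their pockets: green vial (75,260), can (138,290), oil bottle (205,335), blue vial (410,440) and dropper (505,470). One numeric check of uprightness and the bystanders, then I hand in.

Run:
```python
from h import *
H={n:hsv(n+"D.png") for n in("scene","top")}
for n,lo,hi,t,ty,zt,zs in [("green",40,85,"long",.058,.051,.0475),("oil",170,8,"long",-.058,.051,.046),("blue",100,130,"short",.031,.051,.0475),("dropper",170,8,"short",-.031,.103,.094)]:
    c,a=TR[t];a=np.radians(a);P=c+ty*np.array([-np.sin(a),np.cos(a)])
    for k,z in(("top",zt),("scene",zs)):
        h=H[k];hh=h[...,0];m=((hh>=lo)&(hh<=hi) if lo<hi else (hh>=lo)|(hh<=hi))&(h[...,1]>90)&(h[...,2]>30)
        b=blob(m,proj(k,[*P,z]),8);print(n,k,"err mm",b and ((ray(k,b,z)-P)*1000).round(1))
a=cv2.imread("pics/scene0.png");d=cv2.imread("pics/sceneD.png")
for nm,r in(("tally",(200,240,140,180)),("slips",(235,265,385,412)),("decoys",(155,200,320,385)),("blank",(200,230,230,260))):
    print(nm,np.abs(a[r[0]:r[1],r[2]:r[3]].astype(int)-d[r[0]:r[1],r[2]:r[3]]).mean().round(2))
workorder.close_job();print(robot.current_time_s())
```

```text
green top err mm [-1.1 -2.1]
green scene err mm [-1.6  1.8]
oil top err mm [-1.9 -2.2]
oil scene err mm [-1.4  1.4]
blue top err mm [-0.9 -1.3]
blue scene err mm [-1.5  1. ]
dropper top err mm [2.8 1.3]
dropper scene err mm [-0.9 -0.5]
tally 1.95
slips 7.83
decoys 4.0
blank 1.88
the job is handed in; nothing more can be done
the job is handed in; nothing more can be done
```

Both kits are made up and the job is handed in; the last clock reading, just before hand-in, was about 46 s of the 122 s allowed.

- **Oil-immersion kit (three-pocket tray):** the objective can is in the middle, the oil bottle in the right-hand end pocket and the green-capped vial in the left-hand one.
- **Staining kit (two-pocket tray):** the dropper bottle is in the right-hand pocket and the blue-capped vial in the left-hand one.

**Last checks**
- **Standing on the floor:** each item touched down 2.8–3.7 mm above the bench, which fits the 3 mm tray floor. In the final pictures all five stand upright.
- **Position:** the caps of the two vials, the oil bottle and the dropper are within about 3 mm of where they should be, in both cameras. I checked the can by eye only.
- **Camera disagreement:** the two cameras differ by up to about 4 mm. That fits their roughly 2 mm calibration and is well inside the pocket slack.
- **Left alone:** the tally counter's picture is unchanged. The cover-slip box (7.8 grey levels against 1.9 for blank bench) and the blue and purple look-alikes (4.0) showed some change. By eye they have not moved, so I put the change down to the shadows of the removed bottles, though I did not test that separately.

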